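Rock a culture flask on a tilting stand

ROBOT

A 6-joint arm with a two-finger parallel gripper is mounted at the origin on a cart in front of the work surface, level with it; the furniture and walls round the work are solid. World frame = base frame: x ahead of the robot, y to its left, z up, the work surface at z = 0. Lengths are in mm, angles in rad, forces in N, time in s.
With the tool pointing down it reaches from about 275 to 750 mm from the base axis. Payload 10.2 kg.
Tool frame: the origin (TCP) lies at the centre of the arm's flange, where the gripper is bolted on; the fingertips stand 173 mm ahead of it and the grasp point (between the pads) lies 155 mm ahead of it; z points along the fingers, y is the line along which they close (so a half turn about z gives the same grasp; the last joint's range is limited). The gripper opens to 85 mm and grips with 20 to 120 N. Pads are 22 mm wide; open, the fingers measure 114 mm over their backs; the gripper's body (76 mm by 85 mm) begins 54 mm behind the grasp point. The pads swing forward as they close: fully open they stand 13 mm farther back than shut.
Start: joints at [0.904, 0.313, 1.498, -0, 1.331, -0.223], TCP at [225.435, 474.143, 404.694] pointing down, gripper open.
Joint ranges: [-2.94, 2.94], [-0.97, 2.17], [0.19, 2.56], [-1.23, 4.37], [0.02, 3.11], [-2.88, 2.88]. Speed limits (rad/s): [2.39, 2.39, 3.01, 3.14, 3.14, 3.14].

INTERFACE

Orientations are given as a unit quaternion [w, x, y, z].
In Python, from rig import ctrl gives the robot as it stands.
- The arm moves only by the shell command python3 steer.py 'ROWS' [OPENING] [FORCE]. ROWS is a JSON list of rows, 1 to 8 of them, each an object with the fields sx, sy, sz (the shift in mm), rx, ry, rz (a rotation vector in rad); a field left out counts as zero; each row is the pose to reach, as a shift and turn from the pose commanded when the command began, along the tool's axes at that moment; what a row does not reach only later rows make up. A row lasts 1/10 s, in which the tool goes at most 50 mm and 0.15 rad, less where a joint would pass 70% of its speed; a pose out of reach is approached as far as the arm can. OPENING is the opening from 0.0 (shut) to 1.0 (fully open), set as the command begins (- or left out keeps the last). The fingers move at their own pace and stop on an object; FORCE is the grip in N (left out, the last holds). Time passes only in rows, so rows that do not move let the fingers close. It prints the time, the measured TCP pose, the force, the opening and the grip force at its end. Input that does not fit is refused with a message, and nothing moves.
- ctrl.sense(): the state, without advancing time (a new reading comes with each control period).
- ctrl.capture(name): name is "scene" or "top" or "wrist"; returns the picture (420x560x3 uint8, red, green, blue); there is no depth.
- ctrl.calibration(name): a dict with "fx", "fy", "cx", "cy" (pixels), "position" and "attitude" of the camera in the world. Camera axes: x right, y down, z forward; pixel columns grow to the right and rows downward; lengths in mm; the calibration is good to about 2 mm. The wrist camera is an equidistant fisheye: a pixel r from the principal point sees the ray r / f radians off the axis. A picture is of the moment at which its call begins: read the wrist's pose just before it. calibration takes no time and is no camera call; for the wrist camera it gives the pose at the moment of the call.
- ctrl.finish_job(): hands the job in; it is judged then, once.
The state is a dict: "time_s": time; "joints": joint angles; "dq": joint speeds; "tau": joint torques, N m; "eef_pos": TCP position; "ee_rot": TCP orientation; "force": force on the tool from outside, world axes, zero at the start; "wrist_torque": the same for the moment, N m; "grip_width": opening from 0.0 (shut) to 1.0 (fully open); "grip_force": force on a finger pad.
Only numpy, scipy, OpenCV 4.12 (cv2) and the standard library are available. Lean on these libraries where they do the work, as an engineer would, in place of code of your own. Each camera call takes 0.05 s, during which the arm holds its last target. There are 200 camera calls.

TASK

Rinse the floor of the culture flask: slide it along the tray of the tilting stand until its flat base edge meets the line across the tray, then tip the tray to 20 degrees with the base end of the flask down and keep it there for two seconds. Bring the tray back level and let go, with the flask still lying on its line. Do not let the capped neck dip below level on the way, and leave the other things on the bench where they are.

Things in the scene. Friction and masses are not known exactly. Their poses are not given: they have to be found in the camera images.
- tilt_stand: fixed grey metal tilting stand, base 126 x 170 mm; two cheeks carry a level axle 85 mm above the bench and end 18 mm above it, just outside the tray's rails. Origin: centre of its underside, on the bench. x along the axle, away from the robot (cheek with angle scale, a tick every 5 degrees, faces -x); y along the tray to the neck end (robot's left); z up
- tray (a joint): tray's angle about the axle, rad: 0 level, positive with the base end (stand's -y) down; stops at +-0.53. A friction nut keeps it where it is left; pressing an end down with 4 to 8 N turns it. Aluminium tray 135 mm long either side of the axle, ends open; flat rubber floor 81 mm wide, its surface 12 mm above the axle's centre line, between side rails 12 mm high, 5 mm thick
- tray_line (a point): middle of the pale line, 2 mm wide, across the tray floor, 55 mm from the axle towards the base end (black marks over both rails at its ends; the flask hides the rest at first). On the floor surface; turns with the tray: x along the line, y along the tray to the neck end, z square to the floor, up
- tray_base_end (a point): point on the middle line of the tray floor, 118 mm from the axle and 17 mm from the tray's base end (the robot's right); pressing here tips the base end down. Axes as tray_line
- tray_neck_end (a point): the same at the neck end (the robot's left), 118 mm on the other side of the axle; pressing here brings the base end up again. Axes as tray_line
- flask: translucent capped flask lying loose in the tray, 0.17 to 0.34 kg, 76 wide, 34 high, 138 mm long. Origin on its underside; y towards the white cap, along the tray; z up. Flat base wall at y = -55 mm; shoulders from +25, neck from +50, ribbed cap 31 mm thick, end at +83. Starts 25 to 55 mm short of the line, nearer the base end: push the base wall (1 to 4 N). Does not slip at 20 degrees
- flask_base_edge (a point): middle of the flask's lower base edge, at (0, -55, 0) mm of the flask; axes as the flask's. This edge is brought to the line
- pipette: hand pipette lying along the bench's front edge, 239 x 27 mm, 32 mm high, not to be moved. Origin: centre of its underside
- white_bottle: white screw-cap bottle, diameter 47, 108 mm high, behind the stand, not to be moved. Origin: centre of its underside
- beaker: glass beaker, diameter 68, 83 mm high, behind the stand, not to be moved. Origin: centre of its underside
- amber_bottle: brown bottle with black cap, diameter 52, 115 mm high, behind the stand, not to be moved. Origin: centre of its underside

How it is judged:
By the outcome, as a careful person would: the job done as asked, in the order asked, and still so for the second after the job is handed in, with the robot touching nothing.
It also fails if it takes over 56 s, if anything falls off the work surface, if the arm or the gripper's body presses on something with over 40 N, if the wrist force passes 120 N, or if a joint passes its speed limit or range.

## Working session

There is one attempt and no reset: what is moved stays moved. The work goes in short steps, Python scripts to look and compute and a shell command to move; the robot and the scene stay as the last step left them, time stands still between calls to the robot, and variables do not carry over. Pictures are saved under pics/ and viewed, at most 10 in all, crops included, and the job is handed in when it is done.

```bash
ls; mkdir -p pics
python3 - <<'E'
from rig import ctrl
import cv2
s=ctrl.sense();print({k:s[k] for k in("time_s","eef_pos","ee_rot","force","grip_width")})
for n in("scene","top"):
    cv2.imwrite(f"pics/{n}0.png",ctrl.capture(n)[:,:,::-1]);print(n,ctrl.calibration(n))
print(ctrl.calibration("wrist"))
E
```

```text
pics
rig.py
steer.py
{'time_s': 0.0, 'eef_pos': array([225.39543624, 474.10353416, 404.11869707]), 'ee_rot': array([-2.91660492e-04,  2.20091949e-01,  9.75478914e-01, -5.81045710e-04]), 'force': array([-0.46559313,  0.22398849, -0.27060229]), 'grip_width': 0.9998188433782975}
scene {'fx': 542.1279933025448, 'fy': 542.1279933025448, 'cx': 278.146796343475, 'cy': 217.30208359309128, 'position': array([ -64.1216408 , -525.84376284,  756.19184058]), 'attitude': array([-0.39484967,  0.79891453, -0.40862566,  0.19711514])}
top {'fx': 417.0731110890252, 'fy': 417.0731110890252, 'cx': 274.05368707417045, 'cy': 200.0863042270879, 'position': array([434.85783285,   7.96643533, 911.98607689]), 'attitude': array([ 0.07868179, -0.66031833,  0.74201258, -0.08488939])}
{'fx': 325.19226210127806, 'fy': 325.19226210127806, 'cx': 277.6730699163669, 'cy': 206.7220482590947, 'position': array([150.66199743, 510.7315962 , 373.18221868]), 'attitude': array([0.13721969, 0.83411717, 0.52727216, 0.08604289])}
```

View pics/top0.png

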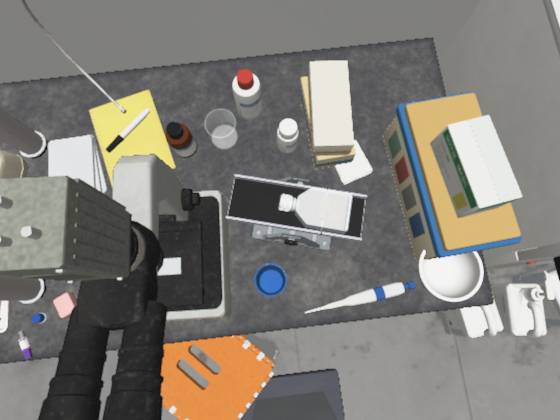

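View pics/scene0.png

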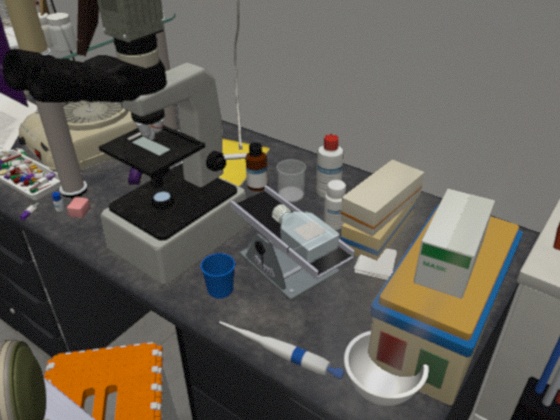

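The top view shows the tray at about (228–365, 178–238), with the flask cap at (285,203) and its base at about (350,212). The scene view shows the same from the front right. I'll enlarge both.

Run:
```python
import cv2
a=cv2.imread("pics/top0.png")[165:255,220:375];b=cv2.imread("pics/scene0.png")[180:300,225:365]
cv2.imwrite("pics/topc.png",cv2.resize(a,None,fx=5,fy=5,interpolation=cv2.INTER_CUBIC))
cv2.imwrite("pics/scenec.png",cv2.resize(b,None,fx=5,fy=5,interpolation=cv2.INTER_CUBIC))
```

```text
(no output)
```

View pics/topc.png

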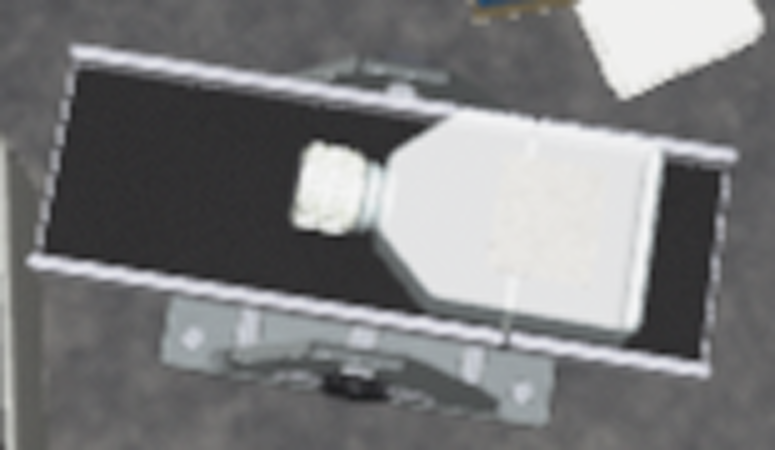

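View pics/scenec.png

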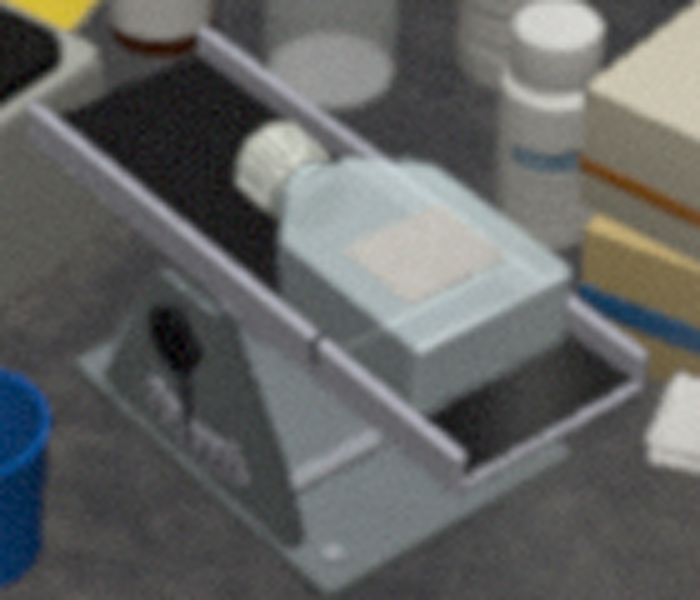

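The top crop shows the tray corners, the rail marks at crop pixels (540,122) and (507,338), and the flask's base edge from (660,150) to (640,330). The scene crop shows the base wall with its lower near corner at (420,412). Next I fit the stand pose, tilt and flask position.

```bash
cat > h.py <<'E'
import numpy as np
from scipy.spatial.transform import Rotation as R
from rig import ctrl
def rot(q): return R.from_quat(np.r_[q[1:],q[0]])
def proj(n,P,c=None):
    c=c or ctrl.calibration(n);v=rot(c["attitude"]).inv().apply(np.atleast_2d(P)-c["position"])
    return np.c_[c["fx"]*v[:,0]/v[:,2]+c["cx"],c["fy"]*v[:,1]/v[:,2]+c["cy"]]
def tray(p,pts): # p: x,y,yaw,tilt ; pts in axle frame (x along axle,y to neck,z)
    return R.from_euler('z',p[2]).apply(R.from_euler('x',p[3]).apply(pts))+[p[0],p[1],85]
E
python3 - <<'E'
from h import *
from scipy.optimize import least_squares
T=[[-45.5,135,24],[-45.5,-135,24],[45.5,135,24],[45.5,-135,24],[43,-55,24],[-43,-55,24]]
tp=np.array([[32,262],[708,373],[75,50],[735,153],[540,122],[507,338]])/5+[220,165]
S=[[-45.5,135,24],[45.5,135,24],[45.5,-135,24],[-45.5,-135,24],[-43,-55,24]]
sp=np.array([[35,105],[202,30],[643,355],[462,462],[317,345]])/5+[225,180]
C={n:ctrl.calibration(n) for n in("top","scene")}
ft=np.array([[662,150],[643,330]])/5+[220,165]; fs=np.array([[418,350],[570,272],[420,412]])/5+[225,180]
def f(p):
    F=[[38,p[4],46],[-38,p[4],46]];G=[[-38,p[4],46],[38,p[4],46],[-38,p[4],12]]
    F=np.array(F)+[p[5],0,0];G=np.array(G)+[p[5],0,0]
    return np.r_[(proj("top",tray(p,np.r_[T,F]),C["top"])-np.r_[tp,ft]-p[6:8]).ravel(),(proj("scene",tray(p,np.r_[S,G]),C["scene"])-np.r_[sp,fs]-p[8:10]).ravel(),p[6:]/2]
r=least_squares(f,[430,-30,-0.1,0,-95,0,0,0,0,0],loss='soft_l1')
print(r.x.round(4));print(r.fun[:-4].reshape(-1,2).round(1))
s=ctrl.sense();print(rot(s["ee_rot"]).as_matrix().round(3))
E
```

```text
[ 6.366322e+02  1.225450e+01  3.134100e+00 -9.416000e+00 -1.047344e+02
  3.455560e+01 -3.604280e+01 -5.300000e-03  2.479700e+00 -1.681800e+00]
[[  6.9 -30.7]
 [ -1.7 -66.6]
 [  1.2  54. ]
 [ -1.1  19.2]
 [ -0.6  28.4]
 [  1.2 -54.4]
 [ -0.2  35.9]
 [ -1.  -34.9]
 [ -0.3  -8. ]
 [-61.2  26.8]
 [-44.1  10.9]
 [ 17.2 -35.2]
 [ 12.6 -25.4]
 [  1.6   0.9]
 [-50.8  37.6]
 [  1.6 -24.6]]
[[-0.903  0.429 -0.001]
 [ 0.429  0.903 -0.001]
 [ 0.    -0.001 -1.   ]]
```

```bash
cat > fit.py <<'E'
from h import *
from scipy.optimize import least_squares
T=[[-45.5,135,24],[-45.5,-135,24],[45.5,135,24],[45.5,-135,24],[43,-55,24],[-43,-55,24]]
tp=np.array([[32,262],[708,373],[75,50],[735,153],[540,122],[507,338]])/5+[220,165]
S=[[-45.5,135,24],[45.5,135,24],[45.5,-135,24],[-45.5,-135,24],[-43,-55,24]]
sp=np.array([[35,105],[202,30],[643,355],[462,462],[317,345]])/5+[225,180]
C={n:ctrl.calibration(n) for n in("top","scene")}
ft=np.array([[662,150],[643,330]])/5+[220,165]; fs=np.array([[418,350],[570,272],[420,412]])/5+[225,180]
def f(p):
    F=[[38,p[4],46],[-38,p[4],46]];G=[[-38,p[4],46],[38,p[4],46],[-38,p[4],12]]
    F=np.array(F)+[p[5],0,0];G=np.array(G)+[p[5],0,0]
    return np.r_[(proj("top",tray(p,np.r_[T,F]),C["top"])-np.r_[tp,ft]-p[6:8]).ravel(),(proj("scene",tray(p,np.r_[S,G]),C["scene"])-np.r_[sp,fs]-p[8:10]).ravel(),p[6:]/2]
r=least_squares(f,[430,-30,-0.1,0,-95,0,0,0,0,0],x_scale=[50,50,.2,.2,50,10,1,1,1,1])
if __name__=="__main__":
    for n in C: print(rot(C[n]["attitude"]).as_matrix().round(2).tolist())
    print(r.x.round(4));print(r.fun[:-4].reshape(-1,2).round(1))
E
python3 fit.py
```

```text
[[-0.12, -0.97, 0.23], [-0.99, 0.11, -0.02], [-0.0, -0.23, -0.97]]
[[0.59, -0.5, 0.64], [-0.81, -0.35, 0.47], [-0.01, -0.79, -0.61]]
[ 6.084519e+02 -5.424580e+01 -2.846000e-01 -6.500000e-03 -1.013898e+02
  1.006100e+00 -1.015000e-01 -1.576300e+00 -6.161000e-01 -1.365000e+00]
[[-0.8  0.4]
 [ 1.   0.9]
 [-0.6 -1. ]
 [ 1.1 -0.1]
 [-0.2  0.9]
 [ 0.3 -0.1]
 [ 0.3 -1.9]
 [-1.   0.5]
 [-1.7  0.1]
 [ 0.6 -0.4]
 [ 1.2 -0.4]
 [-0.7 -0.4]
 [ 0.7 -1.1]
 [-0.4  0.4]
 [ 1.2 -1. ]
 [-1.2  2.4]]
```

The fit is good: stand at about (608,-54), yaw -0.285, tray level, flask base edge 46 mm short of the line. Before moving I check the clearances to the neighbouring objects, the box on the right and the microscope.

Run:
```python
from h import *
c=ctrl.calibration("top");cs=ctrl.calibration("scene")
def un(c,u,v,z):
    d=rot(c["attitude"]).apply([(u-c["cx"])/c["fx"],(v-c["cy"])/c["fy"],1]);return c["position"]+d*(z-c["position"][2])/d[2]
for nm,u,v,zs in [("boxTL",400,105,(0,60,120,180)),("boxBLtop",437,262,(60,120,180)),("box bottom L",385,130,(0,)),("box bot near",420,235,(0,)),("smallbox L",440,155,(120,200,260)),("smallbox Lbot",463,212,(120,200)),("micro near right",222,312,(0,40)),("micro top",115,160,(200,300)),("micro topR",192,160,(200,300)),("books",308,75,(0,80,120)),("books near",315,165,(0,)),("cup",270,280,(0,60)),("bowl",450,268,(40,))]:
    print(nm,[un(c,u,v,z).round(0).tolist() for z in zs])
p=[608.5,-54.2,-.2846,0]
for y in(-122,-76,-118,118): print(y,tray(p,[[0,y,12]]).round(1))
# scene rays for box top-left corner and microscope top
for nm,u,v in[("box top near-left",375,300),("box top back-left",415,197),("small box top",450,195),("micro top",190,68)]:
    print(nm,[un(cs,u,v,z).round(0).tolist() for z in(60,120,180,240,300)])
```

```text
boxTL [[845.0, -336.0, -0.0], [818.0, -313.0, 60.0], [791.0, -291.0, 120.0], [764.0, -268.0, 180.0]]
boxBLtop [[469.0, -324.0, 60.0], [466.0, -301.0, 120.0], [464.0, -277.0, 180.0]]
box bottom L [[786.0, -290.0, 0.0]]
box bot near [[533.0, -322.0, 0.0]]
smallbox L [[674.0, -350.0, 120.0], [650.0, -314.0, 200.0], [632.0, -287.0, 260.0]]
smallbox Lbot [[555.0, -370.0, 120.0], [543.0, -332.0, 200.0]]
micro near right [[421.0, 125.0, 0.0], [421.0, 120.0, 40.0]]
micro top [[709.0, 267.0, 200.0], [671.0, 231.0, 300.0]]
micro topR [[693.0, 130.0, 200.0], [657.0, 113.0, 300.0]]
books [[948.0, -130.0, 0.0], [903.0, -118.0, 80.0], [881.0, -112.0, 120.0]]
books near [[720.0, -115.0, 0.0]]
cup [[475.0, 16.0, 0.0], [472.0, 16.0, 60.0]]
bowl [[454.0, -356.0, 40.0]]
-122 [[ 574.2 -171.3   97. ]]
-76 [[ 587.2 -127.1   97. ]]
-118 [[ 575.4 -167.5   97. ]]
118 [[641.6  59.1  97. ]]
box top near-left [[570.0, -268.0, 60.0], [515.0, -290.0, 120.0], [460.0, -312.0, 180.0], [406.0, -335.0, 240.0], [351.0, -357.0, 300.0]]
box top back-left [[897.0, -193.0, 60.0], [814.0, -221.0, 120.0], [732.0, -250.0, 180.0], [649.0, -279.0, 240.0], [566.0, -307.0, 300.0]]
small box top [[949.0, -252.0, 60.0], [862.0, -276.0, 120.0], [774.0, -299.0, 180.0], [687.0, -323.0, 240.0], [600.0, -347.0, 300.0]]
micro top [[1144.0, 718.0, 60.0], [1040.0, 611.0, 120.0], [936.0, 504.0, 180.0], [832.0, 396.0, 240.0], [728.0, 289.0, 300.0]]
```

```bash
python3 steer.py '[{"sx":-207, "sy":-260, "sz":-30, "rz":1.41}, {"sx":-207, "sy":-260, "sz":-30, "rz":1.41}, {"sx":-207, "sy":-260, "sz":-30, "rz":1.41}, {"sx":-207, "sy":-260, "sz":-30, "rz":1.41}, {"sx":-207, "sy":-260, "sz":-30, "rz":1.41}, {"sx":-207, "sy":-260, "sz":-30, "rz":1.41}, {"sx":-207, "sy":-260, "sz":-30, "rz":1.41}, {"sx":-207, "sy":-260, "sz":-30, "rz":1.41}]' 0.3
python3 - <<'E'
from h import *
s=ctrl.sense();M=rot(s["ee_rot"]).as_matrix();print(s["eef_pos"],M.round(3).tolist())
g=np.array([430,-60,430]);print(M.T@(g-s["eef_pos"]))
E
```

```text
time_s: 0.9
eef_pos: [301.4, 147.7, 435.0]
ee_rot: [0.001, 0.736, 0.676, 0.0]
force: [-0.4, 1.4, -0.3]
grip_width: 0.299
grip_force: 0.0
[301.37845956 147.67274555 435.00138454] [[0.085, 0.996, 0.001], [0.996, -0.085, -0.001], [-0.001, 0.001, -1.0]]
[-196.0290539   145.74464916    5.25271597]
```

```bash
python3 steer.py '[{"sx":-294, "sy":299, "sz":40, "rz":0.2}, {"sx":-294, "sy":299, "sz":40, "rz":0.2}, {"sx":-294, "sy":299, "sz":40, "rz":0.2}, {"sx":-294, "sy":299, "sz":40, "rz":0.2}, {"sx":-294, "sy":299, "sz":40, "rz":0.2}, {"sx":-294, "sy":299, "sz":40, "rz":0.2}, {"sx":-294, "sy":299, "sz":40, "rz":0.2}, {"sx":-294, "sy":299, "sz":40, "rz":0.2}]'; python3 steer.py '[{}, {}]'
cat > st.py <<'E'
from h import *
s=ctrl.sense();M=rot(s["ee_rot"]).as_matrix()
p=[608.5,-54.2,-.2846,0]
print("t",s["time_s"],"in stand frame",(R.from_euler('z',.2846).apply(s["eef_pos"]-[608.5,-54.2,0])).round(2),"yaw",np.arctan2(M[1,1],M[0,1]).round(4),"zaxis",M[:,2].round(4),"F stand",R.from_euler('z',.2846).apply(s["force"]).round(2))
E
python3 st.py
python3 - <<'E'
from rig import ctrl
import cv2
print(ctrl.calibration("wrist"))
cv2.imwrite("pics/w1.png",ctrl.capture("wrist")[:,:,::-1])
E
```

```text
time_s: 1.7
eef_pos: [564.6, -150.5, 396.0]
ee_rot: [-0.0, 0.797, 0.604, -0.0]
force: [0.9, 1.4, 1.3]
grip_width: 0.303
grip_force: 0.0
time_s: 1.9
eef_pos: [563.7, -149.2, 395.6]
ee_rot: [-0.001, 0.797, 0.604, -0.0]
force: [-0.8, -0.1, 0.0]
grip_width: 0.298
grip_force: 0.0
t 1.9 in stand frame [ -16.32 -103.74  395.55] yaw -0.2739 zaxis [-0.002   0.0011 -1.    ] F stand [-0.69 -0.34  0.01]
{'fx': 325.19226210127806, 'fy': 325.19226210127806, 'cx': 277.6730699163669, 'cy': 206.7220482590947, 'position': array([585.5262659 , -68.5957169 , 364.53806185]), 'attitude': array([ 0.16011726,  0.977626  , -0.13444718, -0.02310467])}
```

View pics/w1.png

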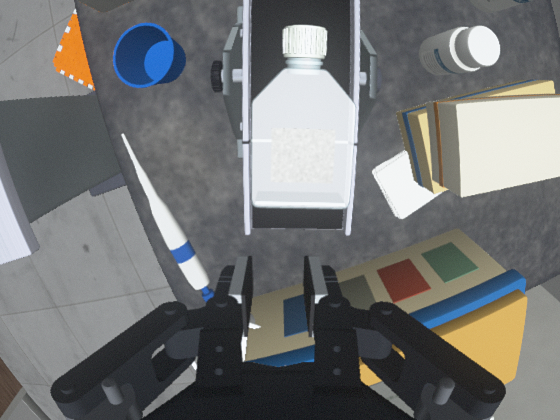

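The wrist view shows the tray's base end at (248,234) and (350,234), the line at row ~143, the flask's base wall at rows 192–207, and the fingers clear of the tray. I'll refine the stand pose with it.

```bash
cat >> h.py <<'E'
def fish(P,c):
    v=rot(c["attitude"]).inv().apply(np.atleast_2d(P)-c["position"]);r=np.hypot(v[:,0],v[:,1]);th=np.arctan2(r,v[:,2])
    return np.c_[c["cx"]+c["fx"]*th*v[:,0]/r,c["cy"]+c["fy"]*th*v[:,1]/r]
E
python3 - <<'E'
from h import *
from scipy.optimize import least_squares
import cv2
c={'fx': 325.19226210127806, 'fy': 325.19226210127806, 'cx': 277.6730699163669, 'cy': 206.7220482590947, 'position': np.array([585.5262659 , -68.5957169 , 364.53806185]), 'attitude': np.array([ 0.16011726,  0.977626  , -0.13444718, -0.02310467])}
m=[[-43,-135,24],[43,-135,24],[-43,-55,24],[43,-55,24],[-43,0,24],[43,0,24]]
im=np.array([[248,234],[350,234],[244.5,143],[357.5,143]])
f=lambda p:(fish(tray([*p,0],m[:4]),c)-im).ravel()
r=least_squares(f,[608.5,-54.2,-.2846],x_scale=[10,10,.1]);print(r.x,r.fun.reshape(-1,2).round(1))
print(fish(tray([*r.x,0],[[0,y,z] for y,z in((-55,12),(-101,12),(-101,46),(-98,12),(-104,12))]),c))
a=cv2.imread("pics/w1.png")[120:250,220:390]
cv2.imwrite("pics/w1c.png",cv2.resize(a,None,fx=4,fy=4,interpolation=cv2.INTER_CUBIC))
E
```

```text
[ 6.09171240e+02 -5.11604887e+01 -2.71876739e-01] [[ 1.5  1.2]
 [-1.3  0.7]
 [ 2.4 -1.4]
 [-2.8 -0.5]]
[[300.39502774 139.65718151]
 [299.59375011 193.13014648]
 [302.37254708 205.66350144]
 [299.6557687  189.76293322]
 [299.5305683  196.47721685]]
```

View pics/w1c.png

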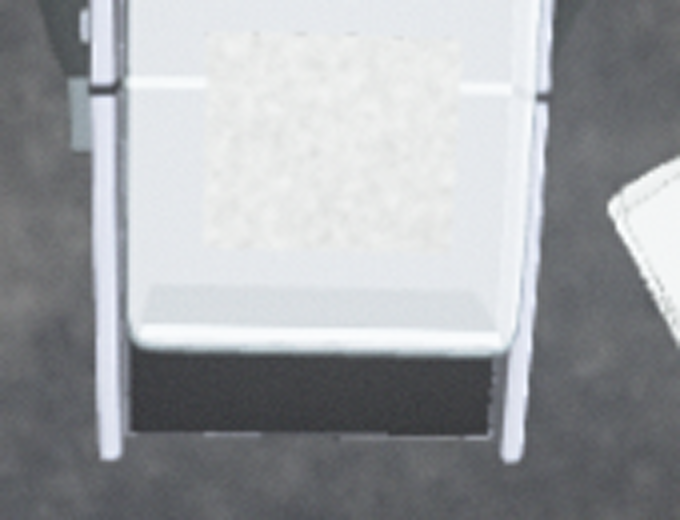

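```bash
sed -i 's/-.2846/-.277/;s/\.2846/.277/g;s/608.5,-54.2/609,-52.7/g' st.py; python3 steer.py '[{"sx":-17, "sy":17, "sz":20}, {"sx":-17, "sy":17, "sz":60}, {"sx":-17, "sy":17, "sz":90}, {"sx":-17, "sy":17, "sz":105}, {"sx":-17, "sy":17, "sz":105}, {"sx":-17, "sy":17, "sz":105}]' >/dev/null; python3 st.py;  python3 steer.py '[{"sz":5}, {"sz":8}, {"sz":10}, {"sz":12}, {"sz":12}]' >/dev/null; python3 st.py
```

```text
t 2.55 in stand frame [  -0.69 -121.    293.26] yaw -0.2721 zaxis [ 1.5e-03 -8.0e-04 -1.0e+00] F stand [-0.32  0.05  0.14]
t 3.05 in stand frame [  -0.43 -121.69  279.49] yaw -0.273 zaxis [-4.e-04  2.e-04 -1.e+00] F stand [0.09 0.28 0.05]
```

```bash
python3 steer.py '[{"sx":3}, {"sx":6}, {"sx":9}, {"sx":12}, {"sx":15}]' >/dev/null; python3 st.py; python3 steer.py '[{"sx":4}, {"sx":8}, {"sx":12}, {"sx":16}, {"sx":20}, {"sx":24}, {"sx":27}, {"sx":27}]' >/dev/null; python3 st.py
python3 - <<'E'
from rig import ctrl
import cv2
print(ctrl.calibration("wrist"))
a=ctrl.capture("wrist")[:,:,::-1];cv2.imwrite("pics/w2.png",a)
cv2.imwrite("pics/w2c.png",cv2.resize(a[60:360,160:440],None,fx=2,fy=2,interpolation=cv2.INTER_CUBIC))
E
```

```text
t 3.55 in stand frame [  -0.43 -106.53  279.82] yaw -0.2729 zaxis [ 1.e-04 -4.e-04 -1.e+00] F stand [ 0.81 -1.57  1.4 ]
t 4.35 in stand frame [ -0.61 -79.15 279.65] yaw -0.2726 zaxis [ 0.e+00  6.e-04 -1.e+00] F stand [ 0.96  0.12 -0.02]
{'fx': 325.19226210127806, 'fy': 325.19226210127806, 'cx': 277.6730699163669, 'cy': 206.7220482590947, 'position': array([608.53694591, -48.07730298, 248.65561128]), 'attitude': array([ 0.16028093,  0.97768832, -0.13398713, -0.0219776 ])}
```

View pics/w2c.png

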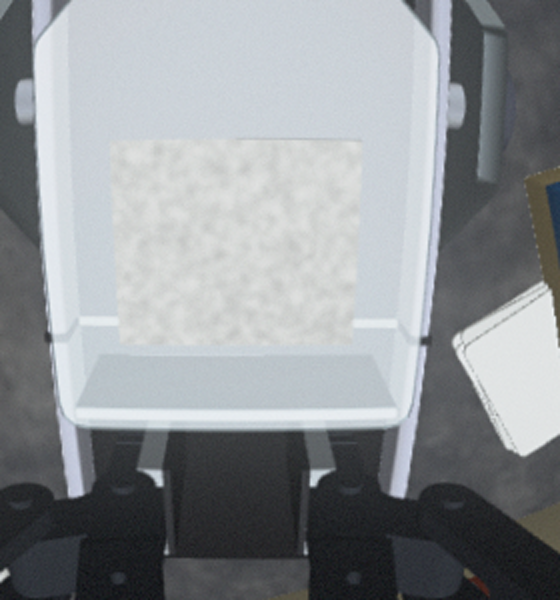

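The crop shows the line at row 322 through the flask, the base wall's lower edge at row ~354, and the fingers against the base wall. From these I compute the remaining gap.

```bash
cat > gap.py <<'E'
from h import *
from scipy.optimize import brentq
import sys
# args: camera x y z, then pixel rows (floor), at pixel col
def ys(c,col,rows,z):
    out=[]
    for v in rows:
        out.append(brentq(lambda y:fish(tray([609,-52.7,-.275,0],[[0,y,z]]),c)[0,1]-v,-150,60))
    return np.round(out,2)
E
python3 - <<'E'
from gap import *
c=ctrl.calibration("wrist")
print("floor: line, lower edge",ys(c,0,[60+322/2,60+354/2,60+356/2],12),"top edge",ys(c,0,[60+410/2,60+418/2,60+426/2],46),"marks z24",ys(c,0,[60+339/2],24))
E
python3 st.py
```

```text
floor: line, lower edge [-54.37 -63.11 -63.67] top edge [-60.64 -62.54 -64.46] marks z24 [-53.97]
t 4.4 in stand frame [ -0.64 -79.3  279.52] yaw -0.2728 zaxis [-3.e-04  8.e-04 -1.e+00] F stand [ 0.22  0.45 -0.68]
```

```bash
python3 steer.py '[{"sx":2}, {"sx":4}, {"sx":6}, {"sx":7.5}, {"sx":7.5}, {"sx":7.5}]' >/dev/null; python3 st.py
python3 - <<'E'
from gap import *
import cv2
c=ctrl.calibration("wrist")
a=ctrl.capture("wrist")[:,:,::-1];cv2.imwrite("pics/w3.png",a)
cv2.imwrite("pics/w3c.png",cv2.resize(a[190:290,180:390],None,fx=3.8,fy=6,interpolation=cv2.INTER_CUBIC))
for v in(219,222,225,228): print(v,(v-190)*6,ys(c,0,[v],12))
E
```

```text
t 5.0 in stand frame [ -0.59 -72.04 279.77] yaw -0.2729 zaxis [ 1.e-04  3.e-04 -1.e+00] F stand [-0.38 -0.95  0.  ]
219 174 [-46.2]
222 192 [-47.81]
225 210 [-49.43]
228 228 [-51.06]
```

View pics/w3c.png

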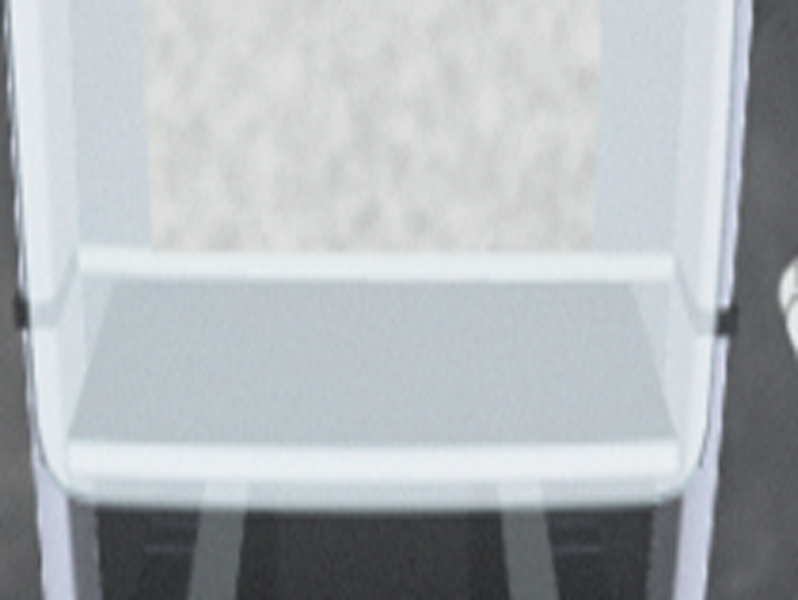

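```bash
python3 steer.py '[{"sx":0.6}, {"sx":1.3}, {"sx":1.3}, {"sx":1.3}]' >/dev/null; python3 st.py
python3 - <<'E'
from gap import *
import cv2
c=ctrl.calibration("wrist")
a=ctrl.capture("wrist")[:,:,::-1];cv2.imwrite("pics/w4.png",a)
cv2.imwrite("pics/w4c.png",cv2.resize(a[210:260,180:390],None,fx=3.8,fy=12,interpolation=cv2.INTER_CUBIC))
E
```

```text
t 5.45 in stand frame [ -0.57 -70.98 279.77] yaw -0.2731 zaxis [ 1.e-04 -1.e-04 -1.e+00] F stand [ 0.66 -0.84  0.5 ]
```

View pics/w4c.png

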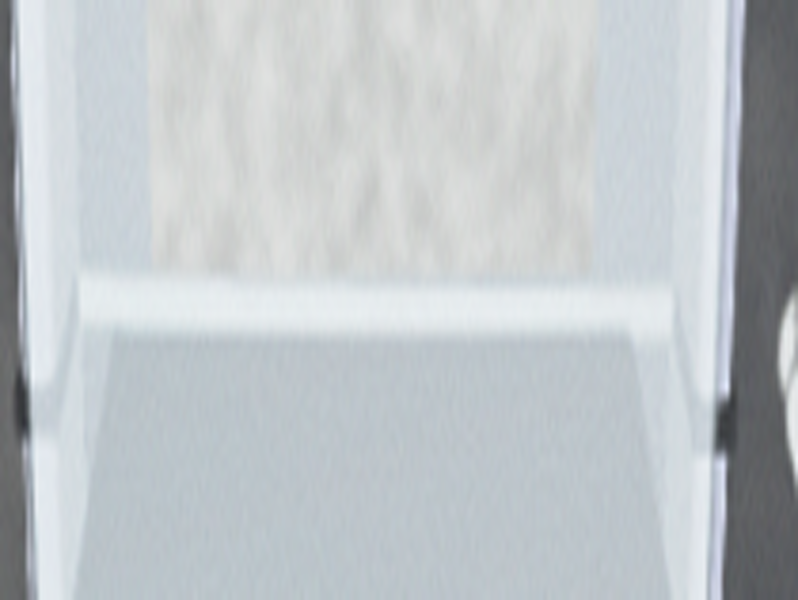

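Run:
```python
import cv2,numpy as np
for n,r,cs in(("w2",(212,246),((202,216),(338,357))),("w3",(222,246),((202,217),(340,356))),("w4",(222,246),((211,217),(340,345),(225,330)))):
    a=cv2.imread(f"pics/{n}.png").mean(2)
    for c in cs: print(n,c,r[0],a[r[0]:r[1],c[0]:c[1]].mean(1).round(0).astype(int).tolist())
```

```text
w2 (202, 216) 212 [209, 209, 209, 209, 208, 209, 225, 233, 234, 233, 226, 210, 208, 208, 209, 208, 208, 208, 208, 208, 208, 207, 207, 208, 207, 202, 200, 201, 200, 200, 198, 198, 197, 197]
w2 (338, 357) 212 [209, 210, 209, 209, 209, 209, 209, 219, 232, 232, 232, 228, 211, 208, 209, 209, 208, 209, 209, 209, 208, 208, 208, 208, 208, 205, 202, 202, 202, 201, 201, 201, 201, 200]
w3 (202, 217) 222 [210, 210, 209, 209, 209, 210, 209, 210, 213, 226, 233, 234, 231, 221, 208, 202, 201, 200, 200, 199, 200, 199, 198, 197]
w3 (340, 356) 222 [210, 211, 210, 210, 210, 211, 210, 210, 210, 213, 224, 232, 233, 232, 223, 206, 204, 203, 203, 202, 202, 202, 202, 201]
w4 (211, 217) 222 [211, 209, 210, 210, 210, 209, 210, 209, 209, 210, 214, 227, 233, 234, 230, 212, 194, 194, 194, 193, 194, 193, 193, 195]
w4 (340, 345) 222 [210, 210, 209, 211, 210, 210, 211, 211, 211, 210, 210, 215, 228, 233, 230, 214, 196, 195, 196, 196, 196, 196, 195, 197]
w4 (225, 330) 222 [211, 212, 212, 212, 212, 212, 212, 212, 212, 212, 213, 218, 232, 234, 233, 220, 198, 195, 196, 196, 196, 196, 196, 196]
```

The edge sits just inside the line's base side, about 0.7 mm short of the middle. I'll push 0.7 mm more, back off 3 mm, then move to the press point above the floor.

```bash
python3 steer.py '[{"sx":0.7}, {"sx":0.7}, {"sx":0.7}]' >/dev/null; python3 st.py; python3 steer.py '[{"sx":-10, "sz":-2}, {"sx":-30, "sz":-2}, {"sx":-47, "sz":-2}, {"sx":-47, "sz":-2}]' 0.0 >/dev/null
python3 - <<'E'
from rig import ctrl
import cv2
a=ctrl.capture("wrist")[:,:,::-1];cv2.imwrite("pics/w5.png",a)
E
python3 steer.py '[{"sz":3}, {"sz":5}, {"sz":6}, {"sz":6}]' >/dev/null; python3 st.py; python3 steer.py '[{"sz":2}, {"sz":2}]' >/dev/null; python3 st.py
```

```text
t 5.8 in stand frame [ -0.57 -70.21 279.77] yaw -0.273 zaxis [ 2.e-04 -1.e-04 -1.e+00] F stand [-0.04 -1.09  1.96]
t 6.65 in stand frame [  -0.43 -116.83  275.47] yaw -0.2725 zaxis [-3.e-04  2.e-04 -1.e+00] F stand [-0.6  -0.48 -0.44]
t 6.85 in stand frame [  -0.45 -117.1   273.48] yaw -0.2728 zaxis [-3.e-04  2.e-04 -1.e+00] F stand [ 0.58 -0.13  0.2 ]
```

```bash
python3 st.py; for i in 1 2 3 4; do :; done; python3 steer.py '[{"sz":2}, {"sz":2}]' >/dev/null; python3 st.py; python3 steer.py '[{"sz":1}, {"sz":1}]' >/dev/null; python3 st.py;python3 steer.py '[{"sz":0.7}, {"sz":0.7}]' >/dev/null; python3 st.py;python3 steer.py '[{"sz":0.7}, {"sz":0.7}]' >/dev/null; python3 st.py
```

```text
t 6.85 in stand frame [  -0.45 -117.1   273.48] yaw -0.2728 zaxis [-3.e-04  2.e-04 -1.e+00] F stand [ 0.58 -0.13  0.2 ]
t 7.05 in stand frame [  -0.45 -117.19  271.45] yaw -0.273 zaxis [-3.e-04  2.e-04 -1.e+00] F stand [0.37 0.02 0.58]
t 7.25 in stand frame [  -0.43 -117.21  270.6 ] yaw -0.273 zaxis [-1.e-04  1.e-04 -1.e+00] F stand [0.43 0.35 0.29]
t 7.45 in stand frame [  -0.4  -117.18  270.22] yaw -0.273 zaxis [ 2.e-04 -1.e-04 -1.e+00] F stand [-1.12  0.3   2.82]
t 7.65 in stand frame [  -0.4  -117.25  269.49] yaw -0.273 zaxis [ 2.e-04 -3.e-04 -1.e+00] F stand [-1.68 -0.31  3.79]
```

```bash
python3 steer.py '[{"sz":3}, {"sz":6}, {"sz":9}, {"sz":12}, {"sz":15}, {"sz":18}, {"sz":21}, {"sz":24}]' >/dev/null; python3 st.py; python3 steer.py '[{"sz":3}, {"sz":6}, {"sz":9}, {"sz":11}, {"sz":11}]' >/dev/null; python3 st.py
python3 - <<'E'
from rig import ctrl
import cv2
a=ctrl.capture("scene")[:,:,::-1];cv2.imwrite("pics/s5.png",a)
cv2.imwrite("pics/s5c.png",cv2.resize(a[180:310,225:365],None,fx=4.6,fy=4.6,interpolation=cv2.INTER_CUBIC))
E
```

```text
t 8.45 in stand frame [  -0.36 -116.95  245.08] yaw -0.273 zaxis [ 5.e-04  5.e-04 -1.e+00] F stand [ 0.53 -0.21  3.8 ]
t 8.95 in stand frame [  -0.53 -117.16  233.81] yaw -0.273 zaxis [-9.e-04  4.e-04 -1.e+00] F stand [0.09 0.24 0.66]
```

View pics/s5c.png

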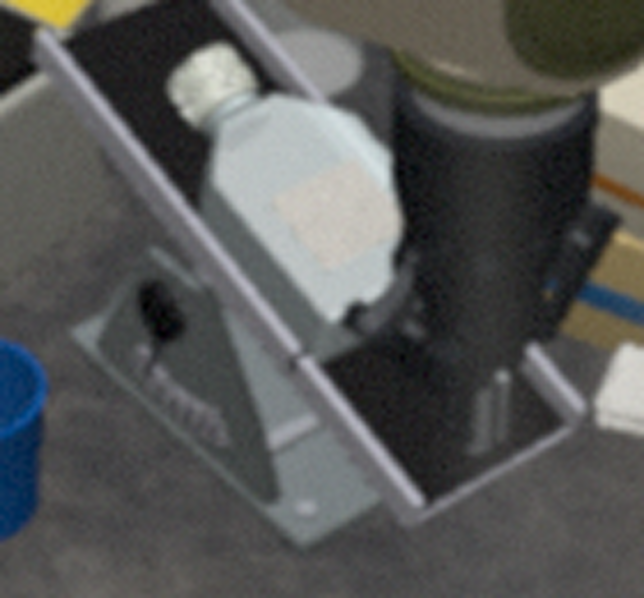

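The scene crop shows the tray tipped base end down with the flask still on the mark: near neck corner at (40,35), base corners at (420,502) and (582,405), mark at (300,360). I estimate the tilt differentially against the level picture.

```bash
cat > tilt.py <<'E'
from h import *
from scipy.optimize import least_squares
def tilt(px,lv,pts):
    c=ctrl.calibration("scene");B=[609,-52.7,-.277]
    q=lambda t:proj("scene",tray([*B,t],pts),c)
    d=np.array(px)-np.array(lv)
    return [np.degrees(least_squares(lambda t:(q(t[0])-q(0)-d)[i].ravel(),[.1]).x[0]).round(2) for i in [[k] for k in range(len(pts))]+[slice(None)]]
E
python3 - <<'E'
from tilt import *
P=[[-45.5,135,24],[-45.5,-135,24],[45.5,-135,24],[-43,-55,24]]
lv=np.array([[35,105],[462,462],[643,355],[317,345]])/5+[225,180]
px=np.array([[40,35],[420,502],[582,405],[300,360]])/4.6+[225,180]
print(tilt(px,lv,P))
for h in(0,5.5,11):  # contact edge model: theta for drop 36.5
    from scipy.optimize import brentq
    f=lambda t:((-117.2+h)+12*np.sin(t))/np.cos(t)*np.sin(t)+12*np.cos(t)-12+36.6
    print(h,np.degrees(brentq(f,0.1,.6)))
E
```

```text
[np.float64(17.5), np.float64(16.81), np.float64(17.5), np.float64(19.07), np.float64(17.41)]
0 17.605164111198757
5.5 18.44248826739287
11 19.361800414771785
```

```bash
cat > rail.py <<'E'
from h import *
import cv2
from scipy.ndimage import map_coordinates
C=ctrl.calibration("scene"); B=[609,-52.7,-.277]
def meas(f,ylo=-132,yhi=132,lab=""):
    g=cv2.GaussianBlur(cv2.imread(f).astype(np.float32).mean(2),(0,0),0.7)
    ys=np.linspace(ylo,yhi,150); best=[]
    def samp(t,o):
        q=proj("scene",tray([*B,t],np.c_[0*ys-43,ys,0*ys+24]),C); d=q[-1]-q[0];n=np.array([-d[1],d[0]])/np.hypot(*d)
        s=lambda k:map_coordinates(g,[(q+n*(o+k))[:,1],(q+n*(o+k))[:,0]],order=1)
        return np.median(s(0))-0.5*np.median(s(3.5))-0.5*np.median(s(-3.5))
    for t in np.radians(np.arange(-6,26,.25)):
        for o in np.arange(-5,5.1,.25): best.append((samp(t,o),np.degrees(t),o))
    best=np.array(sorted(best)[::-1][:12]); w=best[:,0]-best[-1,0]
    print(lab or f,best[0].round(2),"weighted t,o",(w@best[:,1]/w.sum()).round(2),(w@best[:,2]/w.sum()).round(2))
E
python3 steer.py '[{"sz":1.5}, {"sz":3}, {"sz":3}]' >/dev/null; python3 st.py
python3 - <<'E'
from rail import *
cv2.imwrite("pics/s6.png",ctrl.capture("scene")[:,:,::-1])
for f in("scene0","s5","s6"): meas(f"pics/{f}.png")
E
```

```text
t 9.3 in stand frame [  -0.46 -117.18  231.17] yaw -0.273 zaxis [-2.e-04  1.e-04 -1.e+00] F stand [-0.04  0.41  1.02]
pics/scene0.png [80.92  0.25 -1.  ] weighted t,o 0.34 -0.89
pics/s5.png [87.45 19.5  -0.75] weighted t,o 19.53 -0.65
pics/s6.png [86.86 21.   -0.75] weighted t,o 20.92 -0.65
```

```bash
python3 - <<'E'
from rail import *
for f,ts in(("scene0",(0,.3)),("s5",(17.4,19.2)),("s6",(19,20.6))):
    g=cv2.imread(f"pics/{f}.png").mean(2)
    for t in ts:
        ys=np.r_[np.arange(-150,-120,3),0,np.arange(120,150,3)]
        q=proj("scene",tray([*B,np.radians(t)],np.c_[0*ys-43,ys,0*ys+24]),C);d=q[0]-q[-1];n=np.array([-d[1],d[0]])/np.hypot(*d)
        q0=q
        for o in(-.7,.7):
            q=q0+n*o;print(f,t,o,map_coordinates(g,[q[:,1],q[:,0]],order=1).astype(int).tolist())
E
python3 - <<'E'
import sys;sys.path.insert(0,'.')
from rail import *
import os
# per-half rail slope robustness
for f in("scene0","s5","s6"):
    for lo,hi in((-132,-5),(5,132),(-132,132)): meas(f"pics/{f}.png",lo,hi,f"{f} {lo}..{hi}")
E
```

```text
scene0 0 -0.7 [123, 132, 71, 35, 43, 67, 74, 77, 80, 80, 93, 131, 130, 129, 135, 146, 141, 99, 41, 23, 17]
scene0 0 0.7 [113, 143, 98, 41, 82, 135, 150, 152, 154, 155, 157, 163, 162, 158, 154, 147, 146, 121, 66, 23, 15]
scene0 0.3 -0.7 [118, 135, 87, 41, 43, 74, 88, 90, 92, 96, 93, 124, 124, 123, 135, 147, 138, 87, 35, 22, 19]
scene0 0.3 0.7 [113, 137, 113, 52, 76, 135, 156, 160, 161, 161, 157, 162, 163, 159, 152, 148, 146, 109, 55, 15, 17]
s5 17.4 -0.7 [76, 77, 101, 106, 48, 41, 46, 45, 43, 47, 131, 158, 159, 166, 167, 152, 110, 89, 112, 134, 148]
s5 17.4 0.7 [74, 75, 94, 104, 82, 115, 121, 121, 121, 130, 171, 144, 142, 143, 145, 129, 77, 43, 50, 73, 101]
s5 19.2 -0.7 [77, 73, 76, 107, 82, 81, 107, 105, 99, 104, 130, 118, 139, 149, 144, 132, 125, 139, 150, 154, 156]
s5 19.2 0.7 [77, 76, 75, 104, 103, 145, 171, 170, 167, 171, 171, 162, 165, 169, 167, 134, 80, 84, 115, 140, 152]
s6 19 -0.7 [72, 72, 85, 111, 55, 41, 55, 53, 52, 53, 132, 155, 163, 179, 174, 155, 127, 135, 150, 156, 157]
s6 19 0.7 [75, 72, 82, 113, 87, 127, 140, 139, 133, 132, 171, 149, 151, 152, 150, 128, 76, 76, 106, 131, 146]
s6 20.6 -0.7 [75, 75, 74, 104, 101, 89, 113, 115, 110, 100, 133, 112, 143, 166, 160, 150, 149, 155, 158, 156, 155]
s6 20.6 0.7 [75, 72, 71, 100, 122, 141, 170, 171, 170, 168, 169, 170, 171, 175, 167, 136, 110, 130, 148, 154, 158]
scene0 -132..-5 [59.74  0.25 -1.  ] weighted t,o 0.59 -0.85
scene0 5..132 [78.93  0.75 -1.  ] weighted t,o 0.34 -0.89
scene0 -132..132 [80.92  0.25 -1.  ] weighted t,o 0.34 -0.89
s5 -132..-5 [88.19 20.   -0.5 ] weighted t,o 19.79 -0.58
s5 5..132 [84.21 20.   -1.  ] weighted t,o 19.56 -0.83
s5 -132..132 [87.45 19.5  -0.75] weighted t,o 19.53 -0.65
s6 -132..-5 [88.57 20.5  -0.75] weighted t,o 20.67 -0.72
s6 5..132 [84.3  20.5  -0.75] weighted t,o 20.6 -0.74
s6 -132..132 [86.86 21.   -0.75] weighted t,o 20.92 -0.65
```

```bash
python3 steer.py '[{"sz":-15}, {"sz":-50}, {"sz":-100, "rz":-0.15}, {"sz":-150, "rz":-0.3}, {"sz":-165, "rz":-0.45}, {"sz":-165, "rz":-0.6}, {"sz":-165, "rz":-0.75}, {"sz":-165, "rz":-0.9}]' >/dev/null; python3 st.py
python3 steer.py '[{"rz":-0.15}, {"rz":-0.3}, {"rz":-0.45}, {"rz":-0.6}, {"rz":-0.68}, {"rz":-0.68}, {"rz":-0.68}, {"rz":-0.68}]' >/dev/null; python3 st.py
python3 - <<'E'
from rail import *
cv2.imwrite("pics/s7.png",ctrl.capture("scene")[:,:,::-1])
meas("pics/s7.png")
s=ctrl.sense();M=rot(s["ee_rot"]).as_matrix();print(M.T@(np.array([637.4,47.3,385])-s["eef_pos"]), s["joints"])
E
```

```text
t 10.15 in stand frame [  -0.45 -117.3   396.02] yaw 0.6331 zaxis [-5.e-04 -1.e-04 -1.e+00] F stand [-1.14  0.82 -0.26]
t 10.95 in stand frame [  -0.41 -117.24  396.18] yaw 1.3053 zaxis [-2.e-04  0.e+00 -1.e+00] F stand [-0.11 -1.13 -0.21]
pics/s7.png [90.01 20.75 -0.75] weighted t,o 20.84 -0.66
[ -3.00951028 221.14881199  11.19409511] [-4.74396973e-01  4.85603926e-01  1.26994795e+00 -6.97547606e-05
  1.38623331e+00 -1.78006657e+00]
```

```bash
python3 steer.py '[{"sx":-3, "sy":30, "sz":5}, {"sx":-3, "sy":60, "sz":8}, {"sx":-3, "sy":90, "sz":10}, {"sx":-3, "sy":120, "sz":10}, {"sx":-3, "sy":150, "sz":10}, {"sx":-3, "sy":180, "sz":10}, {"sx":-3, "sy":205, "sz":10}, {"sx":-3, "sy":221, "sz":10}]' >/dev/null; python3 st.py; python3 steer.py '[{"sz":15}, {"sz":30}, {"sz":40}, {"sz":50}, {"sz":55}, {"sz":55}]' >/dev/null; python3 st.py
```

```text
t 11.8 in stand frame [ -0.57 105.49 386.17] yaw 1.3075 zaxis [-1.e-04  1.e-04 -1.e+00] F stand [ 0.33 -0.27  0.21]
t 12.4 in stand frame [-2.8000e-01  1.0363e+02  3.3082e+02] yaw 1.3066 zaxis [-9.e-04  1.e-04 -1.e+00] F stand [ 0.35 -0.66  0.53]
```

```bash
python3 steer.py '[{"sz":4}, {"sz":8}, {"sz":12}, {"sz":15}, {"sz":18}, {"sz":21}, {"sz":24}, {"sz":27}]' >/dev/null; python3 st.py; python3 steer.py '[{"sz":3}, {"sz":6}, {"sz":9}, {"sz":12}, {"sz":15}, {"sz":18}, {"sz":20}, {"sz":20}]' >/dev/null; python3 st.py
python3 - <<'E'
from rail import *
cv2.imwrite("pics/s8.png",ctrl.capture("scene")[:,:,::-1])
meas("pics/s8.png",-132,80)
E
```

```text
t 13.2 in stand frame [-2.1000e-01  1.0409e+02  3.0508e+02] yaw 1.3071 zaxis [ 2.2e-03  3.0e-04 -1.0e+00] F stand [-0.01  1.2   5.47]
t 14.0 in stand frame [-2.3000e-01  1.0404e+02  2.8469e+02] yaw 1.3071 zaxis [ 1.4e-03  2.0e-04 -1.0e+00] F stand [0.71 0.85 2.56]
pics/s8.png [86.69  7.75 -0.75] weighted t,o 7.98 -0.74
```

```bash
python3 steer.py '[{"sz":3}, {"sz":6}, {"sz":9}, {"sz":11}, {"sz":12.5}, {"sz":12.5}]' >/dev/null; python3 st.py; python3 steer.py '[{"sz":0.8}, {"sz":1.2}, {"sz":1.2}]' >/dev/null; python3 st.py
python3 - <<'E'
from rail import *
cv2.imwrite("pics/s9.png",ctrl.capture("scene")[:,:,::-1])
meas("pics/s9.png",-132,80);meas("pics/scene0.png",-132,80)
E
```

```text
t 14.65 in stand frame [ -0.32 103.86 271.71] yaw 1.3071 zaxis [ 0. -0. -1.] F stand [0.43 2.6  3.75]
t 14.95 in stand frame [ -0.33 103.87 270.66] yaw 1.307 zaxis [ 2.e-04  1.e-04 -1.e+00] F stand [0.32 3.11 4.19]
pics/s9.png [85.95  0.5  -1.  ] weighted t,o 0.72 -0.81
pics/scene0.png [82.68  0.25 -1.  ] weighted t,o 0.42 -0.91
```

```bash
python3 steer.py '[{"sz":-10}, {"sz":-50}, {"sz":-90}, {"sy":-15, "sz":-120}, {"sy":-60, "sz":-130}, {"sy":-100, "sz":-130}, {"sy":-100, "sz":-130}]' >/dev/null; python3 steer.py '[{"sx":40}, {"sx":80}, {"sx":120}, {"sx":150}, {"sx":150}, {"sx":150}]'; python3 st.py
python3 - <<'E'
from rail import *
for n in("scene","top"): cv2.imwrite(f"pics/{n}9.png",ctrl.capture(n)[:,:,::-1])
meas("pics/scene9.png")
a=cv2.imread("pics/w5.png").astype(float)
# flask vs mark check in scene image: near lower base corner and mark along near rail
g=cv2.imread("pics/scene9.png").mean(2)
ys=np.arange(-75,-35,2.)
for z,x in((24,-43),(46,-30),(46,0),(46,30)):
    q=proj("scene",tray([*B,0],np.c_[0*ys+x,ys,0*ys+z]),C)+[0,-0.9]
    print(x,z,map_coordinates(g,[q[:,1],q[:,0]],order=1).astype(int).tolist())
s0=cv2.imread("pics/scene0.png").mean(2);m=cv2.absdiff(g,s0)>30
for nm,(y0,y1,x0,x1) in dict(pip=(315,380,215,345),white=(180,240,325,348),beaker=(155,205,272,305),amber=(140,192,243,270)).items(): print(nm,m[y0:y1,x0:x1].mean().round(3))
E
```

```text
time_s: 16.3
eef_pos: [466.1, -10.1, 401.0]
ee_rot: [0.0, 0.131, 0.991, -0.0]
force: [-0.0, 0.6, -0.3]
grip_width: 0.008
grip_force: 0.0
t 16.3 in stand frame [-149.07    1.92  401.04] yaw 1.3071 zaxis [ 3.e-04 -6.e-04 -1.e+00] F stand [-0.2   0.6  -0.27]
pics/scene9.png [83.67  0.5  -1.  ] weighted t,o 0.56 -0.85
-43 24 [88, 110, 128, 134, 134, 131, 126, 114, 103, 90, 105, 116, 119, 123, 119, 118, 115, 119, 117, 118]
-30 46 [115, 113, 114, 113, 124, 152, 181, 195, 188, 182, 181, 180, 180, 180, 180, 179, 179, 178, 178, 179]
0 46 [113, 112, 112, 114, 122, 152, 179, 185, 184, 179, 178, 180, 180, 182, 180, 174, 178, 184, 189, 189]
30 46 [100, 95, 89, 81, 81, 114, 144, 172, 179, 181, 179, 181, 184, 186, 188, 190, 188, 188, 188, 189]
pip 0.0
white 0.108
beaker 0.062
amber 0.002
```

```bash
python3 - <<'E'
from rail import *
from skimage import io if False else None
E
python3 - <<'E'
from rail import *
D={n:cv2.imread(f"pics/{n}.png").mean(2) for n in("scene0","scene9","top0","top9")}
ct=ctrl.calibration("top")
def prof(n,cam,lo,hi,x,z,o):
    ys=np.arange(lo,hi,.5);c=C if cam=="scene" else ct
    q=proj(cam,tray([*B,0],np.c_[0*ys+x,ys,0*ys+z]),c)+o
    g=D[n];return ys,map_coordinates(g,[q[:,1],q[:,0]],order=1)
for cam,n,lo,hi in(("scene","scene0",-125,-85),("scene","scene9",-80,-40),("top","top0",-125,-85),("top","top9",-80,-40)):
    for x in(-25,-15,0,15,25):
        ys,v=prof(n,cam,lo,hi,x,46,[0,-.9] if cam=="scene" else [0,0]);i=np.argmax(cv2.GaussianBlur(np.gradient(v)[None],(0,0),2)[0]);print(n,x,ys[i],end=" ; ")
    print()
for a,b in(("scene0","scene9"),("top0","top9")):
    m=(abs(D[a]-D[b])>35).astype(np.uint8);k,_,st,_=cv2.connectedComponentsWithStats(m)
    print(a,[s.tolist() for s in st[1:] if s[4]>25])
E
```

```text
scene0 -25 -108.0 ; scene0 -15 -108.0 ; scene0 0 -109.0 ; scene0 15 -108.5 ; scene0 25 -108.5 ; 
scene9 -25 -64.5 ; scene9 -15 -65.0 ; scene9 0 -65.0 ; scene9 15 -65.0 ; scene9 25 -65.0 ; 
top0 -25 -102.5 ; top0 -15 -103.0 ; top0 0 -103.0 ; top0 15 -103.0 ; top0 25 -103.5 ; 
top9 -25 -59.5 ; top9 -15 -59.0 ; top9 0 -59.0 ; top9 15 -59.0 ; top9 25 -59.5 ; 
scene0 [[25, 0, 25, 14, 188], [38, 0, 30, 20, 192], [76, 0, 156, 55, 3968], [165, 6, 26, 3, 33], [0, 18, 166, 75, 3970], [3, 19, 16, 30, 259], [42, 24, 28, 33, 352], [165, 31, 91, 153, 5744], [208, 183, 11, 22, 106], [257, 194, 53, 44, 767], [295, 221, 44, 42, 1037], [10, 341, 37, 79, 1867], [0, 343, 12, 70, 427]]
top0 [[200, 185, 160, 235, 22187]]  File "<stdin>", line 2
    from skimage import io if False else None
                           ^^
SyntaxError: invalid syntax
```

```bash
python3 steer.py '[{"sx":-40, "sy":-85, "rz":0.15}, {"sx":-80, "sy":-85, "rz":0.3}, {"sx":-120, "sy":-85, "rz":0.45}, {"sx":-149, "sy":-85, "rz":0.6}, {"sx":-149, "sy":-85, "rz":0.75}, {"sx":-149, "sy":-85, "rz":0.9}, {"sx":-149, "sy":-85, "rz":1.05}, {"sx":-149, "sy":-85, "rz":1.2}]' >/dev/null; python3 steer.py '[{"sz":10, "rz":0.15}, {"sz":30, "rz":0.3}, {"sz":50, "rz":0.38}, {"sz":60, "rz":0.38}, {"sz":60, "rz":0.38}, {"sz":60, "rz":0.38}, {"sz":60, "rz":0.38}]' >/dev/null; python3 st.py
python3 - <<'E'
from gap import *
import cv2
c=ctrl.calibration("wrist");a=ctrl.capture("wrist")[:,:,::-1];cv2.imwrite("pics/w9.png",a)
m=a.astype(float).mean(2)
from scipy.ndimage import map_coordinates
ys_=np.arange(-75,-40,.5)
for x in(-34,-31,-28,0,28,31,34):
    q=fish(tray([609,-52.7,-.275,0],np.c_[0*ys_+x,ys_,0*ys_+12]),c)
    print(x,map_coordinates(m,[q[:,1],q[:,0]],order=1)[::1].astype(int).tolist())
for x in(-43,43):
    q=fish(tray([609,-52.7,-.275,0],np.c_[0*ys_+x,ys_,0*ys_+24]),c); print("mark",x,ys_[np.argmin(map_coordinates(m,[q[:,1],q[:,0]],order=1))])
E
```

```text
t 17.9 in stand frame [  1.39 -81.22 341.63] yaw -0.272 zaxis [ 1.6e-03 -7.0e-04 -1.0e+00] F stand [-0.74  1.13 -0.07]
-34 [69, 70, 72, 73, 73, 72, 73, 73, 70, 72, 75, 80, 110, 145, 183, 201, 217, 231, 236, 243, 250, 250, 249, 248, 244, 231, 222, 222, 222, 222, 222, 222, 222, 221, 220, 221, 222, 221, 220, 220, 222, 228, 236, 243, 242, 236, 232, 231, 232, 232, 232, 233, 232, 232, 231, 232, 232, 232, 232, 232, 231, 232, 232, 232, 232, 232, 232, 232, 231, 231]
-31 [73, 73, 71, 72, 74, 73, 72, 72, 72, 73, 75, 78, 109, 145, 183, 201, 218, 232, 236, 243, 249, 250, 249, 248, 245, 232, 223, 222, 222, 222, 223, 222, 222, 222, 222, 220, 220, 221, 221, 222, 222, 228, 236, 243, 243, 237, 233, 231, 231, 231, 232, 232, 232, 232, 232, 232, 232, 232, 231, 232, 232, 232, 232, 232, 232, 232, 232, 232, 232, 233]
-28 [71, 72, 73, 74, 73, 72, 74, 75, 75, 74, 75, 82, 109, 143, 182, 201, 218, 232, 237, 243, 249, 250, 250, 249, 245, 233, 224, 220, 220, 220, 221, 222, 222, 222, 222, 222, 221, 221, 221, 221, 222, 228, 235, 242, 242, 236, 232, 231, 232, 232, 231, 232, 233, 233, 231, 232, 232, 232, 233, 233, 23
[... 743 characters left out ...]
71, 72, 73, 74, 75, 76, 73, 73, 75, 81, 102, 133, 171, 194, 212, 231, 239, 244, 249, 249, 249, 249, 246, 237, 223, 222, 222, 223, 223, 222, 221, 221, 222, 223, 223, 222, 222, 222, 224, 228, 232, 236, 235, 234, 233, 232, 232, 232, 232, 232, 232, 232, 233, 232, 232, 233, 232, 232, 232, 233, 233, 232, 233, 232, 232, 233, 232, 232]
34 [70, 69, 70, 72, 75, 74, 74, 75, 74, 75, 77, 80, 100, 131, 171, 196, 212, 229, 238, 244, 249, 249, 249, 249, 246, 237, 224, 223, 223, 223, 223, 222, 222, 223, 222, 222, 223, 223, 225, 229, 236, 241, 244, 243, 238, 234, 232, 232, 232, 233, 232, 232, 232, 232, 232, 232, 232, 231, 233, 233, 233, 232, 232, 232, 232, 232, 232, 232, 231, 232]
mark -43 -60.5
mark 43 -54.5
```

The edge sits inside the line's width, the tray is within about 0.3° of level, and the arm is clear of everything. Handing in.

```bash
python3 -c "
from rig import ctrl
print(ctrl.finish_job())"
```

```text
the job is handed in; nothing more can be done
None
```

I handed the job in at about 18 s: the flask's base edge is on the line, and the tray was tipped to about 20.5° base end down for over 2 s. It is now back within about 0.3° of level, the arm is touching nothing, and the arm and gripper touched only the flask and tray.

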